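# Spread the heaped nuts for inspection

### The arm

A 6-joint arm with a two-finger parallel gripper is mounted at the origin on the work surface. World frame = base frame: x ahead of the robot, y to its left, z up, the work surface at z = 0. Lengths are in m, angles in rad, forces in N, time in s.
With the tool pointing down it reaches from about 0.375 to 0.975 m from the base axis. Payload 3.8 kg.
Tool frame: the origin (TCP) lies on the centre line of the jaws, within the pads' length; the fingertips stand env.tips_ahead ahead of it and the grasp point (between the pads) is the TCP (env.tips_ahead is the distance from the TCP to the fingertips, in m); z points along the fingers, y is the line along which they close (so a half turn about z gives the same grasp; the last joint's range is limited). The gripper opens to 85 mm and grips with 20 to 120 N. Pads are 22 mm wide; open, the fingers measure 114 mm over their backs; the gripper's body (76 mm by 85 mm) begins 54 mm behind the grasp point. The pads swing forward as they close: fully open they stand 13 mm farther back than shut.
Start: joints at [1.102, 0.264, 1.604, -0, 1.274, -0.037], TCP at [0.282, 0.613, 0.25] pointing down, gripper open.
Joint ranges: [-2.63, 2.63], [-0.94, 2.18], [0.31, 2.57], [-1.31, 4.45], [0, 2.66], [-2.55, 2.55]. Speed limits (rad/s): [2.57, 2.57, 3.14, 3.14, 3.14, 3.14].

### API

Orientations are given as [roll, pitch, yaw] about the fixed x, y, z axes, in that order (R = Rz(yaw) Ry(pitch) Rx(roll)).
In Python, from plant import monitor, cams, env, models gives the robot as it stands.
- The arm moves only by the shell command python3 -m creep 'ROWS' [FORCE]. ROWS is JSON, one flat list of numbers, 5 for each row, row after row: the shift along the tool's x, y, z each as a share of 0.2 m, from -1 to 1, then the turn about the tool's z as a share of 180 degrees, from -1 to 1, then the opening, from -1 (shut) to 1 (fully open). A call has 1 to 20 rows; each row is the pose to reach, as a shift and turn from the pose commanded when the call began, along the tool's axes at that moment, turning the shorter way round; what a row does not reach only later rows make up. A row lasts 1/10 s, in which the tool goes at most 50 mm and 8.59 degrees, less where a joint would pass 70% of its speed; a pose out of reach is approached as far as the arm can. A call with a number of a shift or a turn outside -1 to 1 is refused whole. A call with a gripper value outside its range is refused whole. The fingers move at their own pace and stop on an object; FORCE is the grip in N (left out, the last holds). Time passes only in rows, so rows that repeat a pose let the fingers close. It gives the time, the measured TCP pose, the force, the opening and the grip force at its end, in the units of the state.
- monitor.get_obs(): the state, without advancing time (a new reading comes with each control period).
- cams.camera(name): name is "scene" or "top"; returns a dict with "pixels" (384x512x3 uint8, blue, green, red), "camera_matrix" (3x3 intrinsics, pixels), "k1" (the pictures are not rectified: a ray, as slopes to the right and down, at radius r is drawn at 1 + k1 r^2 times it, then the intrinsics apply), "position" and "attitude" of the camera in the world. Camera axes: x right, y down, z forward; pixel columns grow to the right and rows downward; lengths in m; the calibration is good to about 2 mm. A picture is of the moment at which its call begins. There is no depth.
- env.hand_in(): hands the job in; it is judged then, once.
Trained networks look in the newest picture that a camera, given by its name, has taken for a name from the list of things; names that differ only in an ending like _2 or _b are one class to them, and where a whole thing is asked for, a point or a joint stands for the part that bears it (a point fixed in the world has none). Each returns a list of dicts, best first, with "conf" (0 to 1); they miss things now and then, are a little off and sometimes report something else, mostly with a low value. They report only what shows in the picture. A call takes as long as a camera call.
- models.look_for(target, camera): "extent" ([centre column, centre row, width, height] in pixels, round what is visible of it).
- models.regions_of(target, camera): "pixels" (384x512 bool, what is visible of it) and "extent" ([centre column, centre row, width, height] in pixels, round what is visible of it).
The state is a dict: "time_s": time; "joint_pos": joint angles; "joint_vel": joint speeds; "effort": joint torques, N m; "tool_pos": TCP position; "tool_rot": TCP orientation; "contact_force": force on the tool from outside, world axes, zero at the start; "ft_torque": the same for the moment, N m; "finger_gap": opening from 0.0 (shut) to 1.0 (fully open); "grip_force": force on a finger pad.
Only numpy, scipy, OpenCV 4.12 (cv2) and the standard library are available. Lean on these libraries where they do the work, as an engineer would, in place of code of your own. Each camera call takes 0.05 s, during which the arm holds its last target. There are 200 camera calls.

### The job

Take the orange-footed spreader by its handle and use it to spread the heap of brass nuts over the blue tray for inspection: one even layer on the white liner, about a nut's width of bare liner between any two nuts, and at least one nut in each of the four quarters marked by the grey lines. Never touch the nuts with the gripper itself, and leave the other things on the bench where they are. Then stand the spreader upright back on its grey pad and let go.

Things in the scene. Friction and masses are not known exactly. Their poses are not given: they have to be found in the camera images.
- tray: blue inspection tray fixed to the bench, outside 250 (its x) x 290 (its y) x 24 mm high, walls 5 mm, inside 240 x 280 mm; may be turned. Origin at the centre of its underside, z up. The white liner's upper face is 7 mm above the origin, the rim 17 mm above the liner. Two grey lines on the liner along the tray's x and y axes through its centre mark four quarters.
- pad: light grey rubber pad fixed to the bench, 100 x 100 x 4 mm, the spreader's parking place; origin at the centre of its underside, z up. It lies on the robot's left or right of the tray, a white gauge box on the other side.
- spreader: loose hand spreader standing upright on the pad, about 0.1 kg, 102 mm tall: an orange block foot 22 (its x) x 40 (its y) x 24 mm high, and above it a black bar handle 18 (x) x 26 (y) mm, from 24 to 102 mm above the underside. Origin at the centre of the underside, x across the thin side, y along the wide side, z up the handle.
- nut1: brass hexagonal nut with a dark bore mark, 28 mm across flats, 32 mm across corners, 16 mm thick, about 60 g, loose; origin at its centre, z along its bore (8 mm above the liner when flat). At the start it lies flat on the liner, nuts 1 to 4 forming a close 2 x 2 cluster (centres about 34 mm apart).
- nut2: brass hexagonal nut with a dark bore mark, 28 mm across flats, 32 mm across corners, 16 mm thick, about 60 g, loose; origin at its centre, z along its bore (8 mm above the liner when flat). At the start it lies flat on the liner, nuts 1 to 4 forming a close 2 x 2 cluster (centres about 34 mm apart).
- nut3: brass hexagonal nut with a dark bore mark, 28 mm across flats, 32 mm across corners, 16 mm thick, about 60 g, loose; origin at its centre, z along its bore (8 mm above the liner when flat). At the start it lies flat on the liner, nuts 1 to 4 forming a close 2 x 2 cluster (centres about 34 mm apart).
- nut4: brass hexagonal nut with a dark bore mark, 28 mm across flats, 32 mm across corners, 16 mm thick, about 60 g, loose; origin at its centre, z along its bore (8 mm above the liner when flat). At the start it lies flat on the liner, nuts 1 to 4 forming a close 2 x 2 cluster (centres about 34 mm apart).
- nut5: brass hexagonal nut with a dark bore mark, 28 mm across flats, 32 mm across corners, 16 mm thick, about 60 g, loose; origin at its centre, z along its bore (8 mm above the liner when flat). At the start it lies on top of the other four, near the middle of their cluster.
- spray_can: red spray can, 66 mm across, 200 mm tall, loose bystander; origin at the centre of its underside
- wash_bottle: white wash bottle with an orange band, 64 mm across, 175 mm tall, loose bystander; origin at the centre of its underside
- caliper: steel caliper lying flat, 190 mm long, 55 mm over the jaws, 11 mm high, loose bystander; origin at the middle of its bar, x along the bar
- tweezers: steel tweezers lying flat, 128 mm long, 8 mm high, loose bystander; origin at the middle, x along them
- jar: amber jar with a black cap, 56 mm across, 60 mm tall, loose bystander; origin at the centre of its underside
- case: black instrument case, 50 x 120 x 35 mm, loose bystander; origin at the centre of its underside

How it is judged:
By the outcome, as a careful person would: the job done as asked, in the order asked, and still so for the second after the job is handed in, with the robot touching nothing.
It also fails if it takes over 67 s, if anything falls off the work surface, if the arm or the gripper's body presses on something with over 40 N, if the wrist force passes 120 N, or if a joint passes its speed limit or range.

## Working session

There is one attempt and no reset: what is moved stays moved. The work goes in short steps, Python scripts to look and compute and a shell command to move; the robot and the scene stay as the last step left them, time stands still between calls to the robot, and variables do not carry over. Pictures are saved under pics/ and viewed, at most 10 in all, crops included, and the job is handed in when it is done.

```bash
ls; mkdir -p pics
cat > h.py <<'E'
import numpy as np, cv2
from plant import monitor, cams, env, models
from scipy.spatial.transform import Rotation as R
def rot(a):
    a=np.array(a,float)
    return a if a.shape==(3,3) else (R.from_quat(a) if a.size==4 else R.from_euler('xyz',a)).as_matrix()
def ray(c,uv):
    K=np.array(c['camera_matrix']);k=c['k1']
    d=(np.array(uv,float)-[K[0,2],K[1,2]])/[K[0,0],K[1,1]]
    s=d.copy()
    for _ in range(20): s=d/(1+k*(s**2).sum())
    return rot(c['attitude'])@np.r_[s,1]
def at_z(c,uv,z):
    r=ray(c,uv);p=np.array(c['position']);return p+r*(z-p[2])/r[2]
def proj(c,X):
    K=np.array(c['camera_matrix']);q=rot(c['attitude']).T@(np.array(X)-c['position'])
    s=q[:2]/q[2];s=s*(1+c['k1']*(s**2).sum());return s*[K[0,0],K[1,1]]+[K[0,2],K[1,2]]
E
python3 - <<'E'
from h import *
o=monitor.get_obs();print(o['tool_pos'],o['tool_rot'],o['time_s'],env.tips_ahead,o['finger_gap'])
ims=[]
for n in('scene','top'):
    c=cams.camera(n);print(n,c['position'],c['attitude'],c['k1'],np.array(c['camera_matrix']).tolist());cv2.imwrite(f'pics/{n}0.png',c['pixels'])
    for t in('tray','pad','spreader','nut1','spray_can','wash_bottle','jar','case','caliper','tweezers'):
        for d in models.look_for(t,n)[:5 if t=='nut1' else 1]:
            e=d['extent'];print(t,round(d['conf'],2),np.round(e,1),np.round(at_z(c,e[:2],0.02),3))
E
```

```text
pics
[0.28217184 0.61242434 0.2489588 ] [-3.13936202e+00 -9.58909363e-05  2.70976243e+00] 0.0 0.019 1.0026203949947652
scene [ 1.4144959  -0.14923594  0.6519391 ] [-2.18867799 -0.01639028  1.41949164] 0.008901734043727514 [[405.5287647706392, 0.0, 256.9403633106836], [0.0, 405.5287647706392, 194.56587819251882], [0.0, 0.0, 1.0]]
tray 0.86 [270.  205.7 130.   79.8] [0.591 0.021 0.02 ]
pad 0.7 [359.4 175.3  45.9  19.4] [0.48  0.305 0.02 ]
spreader 0.72 [366.6 163.9  18.   36.6] [0.421 0.349 0.02 ]
nut1 0.51 [264.9 199.6  13.3  10.9] [0.562 0.012 0.02 ]
nut1 0.48 [254.4 199.7  10.8   5.3] [ 0.559 -0.015  0.02 ]
spray_can 0.62 [421.1 180.1  44.1  83.3] [0.526 0.472 0.02 ]
wash_bottle 0.97 [ 87.4 212.3  34.8  81.3] [ 0.558 -0.438  0.02 ]
jar 0.7 [139.2 236.7  31.5  38. ] [ 0.669 -0.303  0.02 ]
case 0.96 [237.7 264.4  60.2  37.5] [ 0.789 -0.086  0.02 ]
caliper 0.74 [393.9 231.8  23.3  33.4] [0.732 0.298 0.02 ]
tweezers 0.69 [254.4 202.1  10.2   4.9] [ 0.57  -0.017  0.02 ]
top [ 0.46373283 -0.01876469  1.30202536] [-3.00100841  0.01913303 -1.56040256] -0.030279321157038318 [[455.05409405555
[... 156 characters left out ...]
71 [148.7 260.2  36.4  37.7] [0.454 0.313 0.02 ]
spreader 0.69 [231.5 151.4  28.8  62.9] [0.768 0.086 0.02 ]
nut1 0.55 [262.8 209.6  11.1  14.1] [ 0.6   -0.006  0.02 ]
nut1 0.53 [254.9 228.6  10.8   9.6] [0.546 0.016 0.02 ]
nut1 0.47 [250.3 215.1   6.2   6.3] [0.584 0.029 0.02 ]
nut1 0.45 [267.2 225.1  19.   11.9] [ 0.556 -0.019  0.02 ]
spray_can 0.92 [117.9 185.8  41.9  36.9] [0.665 0.412 0.02 ]
wash_bottle 0.76 [410.2 191.8  33.   27.5] [ 0.654 -0.424  0.02 ]
jar 0.85 [368.4 185.1  22.5  21.7] [ 0.672 -0.306  0.02 ]
case 0.9 [292.  146.1  42.3  22.3] [ 0.785 -0.088  0.02 ]
caliper 0.64 [230.4 149.1  34.9  65.8] [0.775 0.089 0.02 ]
tweezers 0.49 [155.8 174.4   8.5  43.9] [0.699 0.303 0.02 ]
```

Run:
```python
import cv2
a=cv2.imread('pics/top0.png');cv2.imwrite('pics/t1.png',cv2.resize(a[125:325,120:320],None,fx=3,fy=3,interpolation=2))
a=cv2.imread('pics/scene0.png');cv2.imwrite('pics/s1.png',cv2.resize(a[130:290,190:450],None,fx=3,fy=3,interpolation=2))
```

```text
(no output)
```

View pics/t1.png

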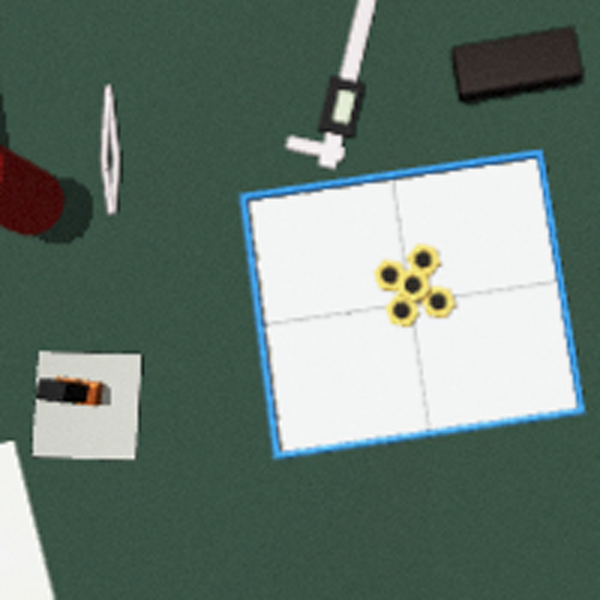

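View pics/s1.png

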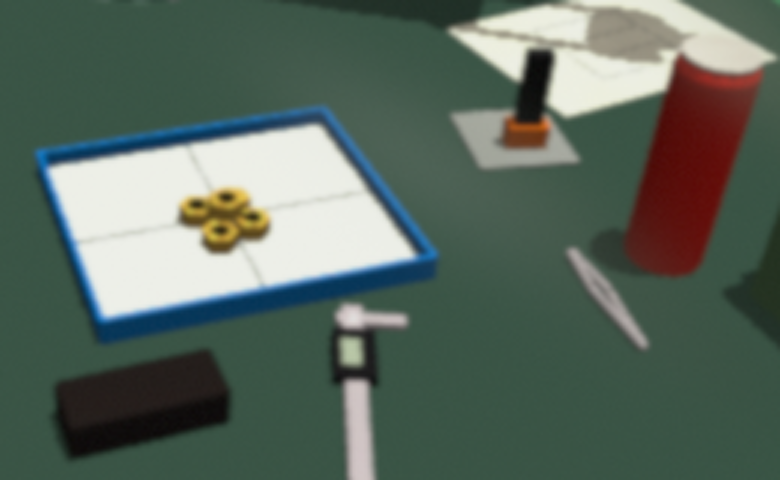

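```bash
cat >> h.py <<'E'
from scipy.optimize import minimize, least_squares
def box(p,yaw,lx,ly,z0,z1):
    c,s=np.cos(yaw),np.sin(yaw)
    return [np.r_[p[0]+c*a-s*b,p[1]+s*a+c*b,z] for z in(z0,z1) for a in(-lx/2,lx/2) for b in(-ly/2,ly/2)]
def hull(c,pts,S=6):
    q=np.array([proj(c,x) for x in pts]);return q
def render(c,boxes,x0,y0,w,h,S=8):
    m=np.zeros((h*S,w*S),np.uint8)
    for b in boxes:
        q=((hull(c,b)-[x0-.5,y0-.5])*S).astype(np.float32)
        cv2.fillConvexPoly(m,cv2.convexHull(q).round().astype(int),1)
    return cv2.resize(m.astype(np.float32),(w,h),interpolation=cv2.INTER_AREA)
E
python3 - <<'E'
from h import *
C={n:cams.camera(n) for n in('scene','top')}
# tray & pad from top view: fit outline masks
c=C['top'];im=c['pixels'].astype(int);b,g,r=im[...,0],im[...,1],im[...,2]
blue=((b-r>70)&(b>110)).astype(np.uint8)
reg=np.zeros_like(blue);reg[160:285,190:325]=1
blue*=reg
cn=max(cv2.findContours(blue,0,2)[0],key=cv2.contourArea);m=np.zeros(blue.shape,np.float32);cv2.fillPoly(m,[cn],1)
def fit(m,f,x0,win,steps):
    x,y,w,h=win;t=m[y:y+h,x:x+w]
    J=lambda p:((render(c,f(p),x,y,w,h)-t)**2).sum()
    best=None
    s=np.vstack([x0]+[np.array(x0)+np.eye(len(x0))[i]*steps[i] for i in range(len(x0))])
    return minimize(J,x0,method='Nelder-Mead',options=dict(initial_simplex=s,xatol=1e-5,fatol=.01))
f=lambda p:[box(p,p[2],.25,.29,0,.024)]
o=fit(m,f,[.555,.005,.13],(185,155,145,135),[.01,.01,.05]);print('tray',o.x,o.fun)
tp=o.x
s=im.sum(2);pm=((im.min(2)>140)).astype(np.uint8);pm[:, :128]=0;pm[:235]=0;pm[285:]=0;pm[:,172:]=0
cn=max(cv2.findContours(pm,0,2)[0],key=cv2.contourArea);cn=cv2.convexHull(cn);m=np.zeros(blue.shape,np.float32);cv2.fillPoly(m,[cn],1)
o=fit(m,lambda p:[box(p,p[2],.1,.1,0,.004)],[.45,.31,0.],(125,235,50,50),[.01,.01,.05]);print('pad',o.x,o.fun)
# spreader both cams: orange + dark over pad
def sp(p): return [box(p,p[2],.022,.040,.004,.028)],[box(p,p[2],.018,.026,.028,.106)]
ms={}
for n,w in(('top',(128,238,40,35)),('scene',(345,140,40,45))):
    I=C[n]['pixels'].astype(int);x,y,ww,hh=w;I=I[y:y+hh,x:x+ww]
    ora=((I[...,2]-I[...,0]>60)).astype(np.float32);ms[n]=(w,ora,I);print(n,ora.sum())
def J(p):
    t=0
    for n,(w,ora,I) in ms.items():
        F,H=sp(p);H=render(C[n],H,*w);F=render(C[n],F,*w)*(1-H)
        t+=((F-ora)**2).sum()
        dark=(I.max(2)<60)&(ora<.5) if n=='top' else (I.max(2)<45)&(ora<.5)
        t+=.5*((H-dark)**2).sum()
    return t
best=min((minimize(J,[x,.325,a],method='Nelder-Mead',options=dict(initial_simplex=[[x,.325,a],[x+.01,.325,a],[x,.335,a],[x,.325,a+.1]],xatol=1e-5,fatol=.01)) for x in(.455,.47) for a in(-.15,0,.15)),key=lambda o:o.fun);print('spr',best.x,best.fun)
# nuts: dark bore
T=lambda X:(np.array([[np.cos(tp[2]),np.sin(tp[2])],[-np.sin(tp[2]),np.cos(tp[2])]])@(np.array(X)[:2]-tp[:2])*1000).round(1)
for u,v,z in((424,260,.023),(389,274,.023),(412,286,.039),(402,311,.023),(438,302,.023)):
    P=at_z(c,((u+.5)/3-.5+120,(v+.5)/3-.5+125),z);print(P.round(3),T(P))
E
```

```text
tray [0.55475338 0.01253742 0.15612032] 80.9375
pad [ 0.45615048  0.3188472  -0.01660028] 15.546875
top 41.0
scene 106.0
spr [ 0.46826732  0.32705349 -0.1314214 ] 146.37994384765625
[ 0.595 -0.001  0.023] [ 37.2 -19.4]
[0.581 0.032 0.023] [29.  15.1]
[0.569 0.01  0.039] [13.3 -4.8]
[0.546 0.019 0.023] [-7.2  8. ]
[ 0.555 -0.014  0.023] [ -3.8 -26.6]
```

Run:
```python
from h import *
outs=[]
for n,(x,y) in(('top',(125,235)),('scene',(338,135))):
    c=cams.camera(n);a=cv2.resize(c['pixels'][y:y+55,x:x+55],None,fx=7,fy=7,interpolation=cv2.INTER_NEAREST)
    for b,col in((box((.4683,.3271),-.1314,.022,.04,.004,.028),(255,0,255)),(box((.4683,.3271),-.1314,.018,.026,.028,.106),(0,255,0)),(box((.4562,.3188),-.0166,.1,.1,.004,.0041),(255,255,0))):
        q=cv2.convexHull(((hull(c,b)-[x-.5,y-.5])*7).astype(np.float32)).round().astype(int);cv2.polylines(a,[q],True,col,1)
    outs.append(a)
cv2.imwrite('pics/ov.png',np.hstack(outs))
```

```text
(no output)
```

View pics/ov.png

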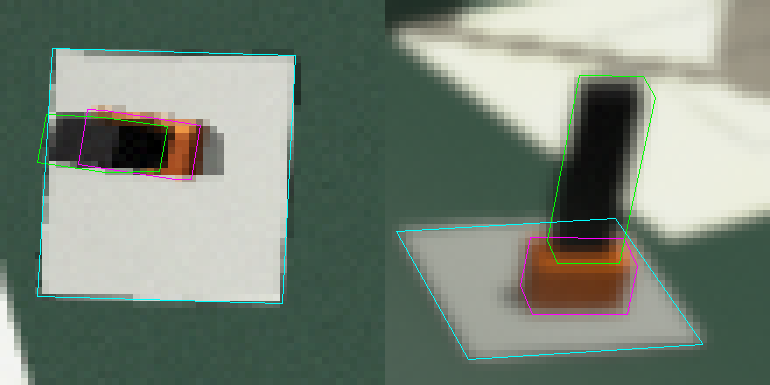

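```bash
cat >> h.py <<'E'
TP=np.array([.55475,.01254,.1561])
def w(tx,ty):  # tray frame mm -> world
    c,s=np.cos(TP[2]),np.sin(TP[2]);return TP[:2]+np.array([c*tx-s*ty,s*tx+c*ty])/1000
def tr(X):
    c,s=np.cos(TP[2]),np.sin(TP[2]);d=np.array(X)[:2]-TP[:2];return np.array([c*d[0]+s*d[1],-s*d[0]+c*d[1]])*1000
def rel(pts,yaw=None):
    """pts: world (x,y,z); prints shares"""
    o=monitor.get_obs();p=np.array(o['tool_pos']);r=rot(o['tool_rot'])
    yw=np.arctan2(r[1,0],r[0,0]);print('t',round(o['time_s'],2),'pos',p.round(4),'yaw',round(yw,3),'tray',tr(p).round(1),'gap',round(o['finger_gap'],3))
    for q in pts: print((np.array(q)/1,), (r.T@(np.array(q)-p)/.2).round(3), None if yaw is None else round(((-(yaw-yw)+np.pi)%(2*np.pi)-np.pi)/np.pi,3))
E
python3 - <<'E'
from h import *
rel([(.375,.47,.2),(.468,.327,.16)],1.46)
E
```

```text
t 1.3 pos [0.2825 0.613  0.2503] yaw 2.71 tray [-175.6  635.5] gap 1.0
(array([0.375, 0.47 , 0.2  ]),) [-0.719 -0.456  0.251] 0.398
(array([0.468, 0.327, 0.16 ]),) [-1.441 -0.911  0.451] 0.398
```

```bash
python3 -m creep '[-0.3,-0.2,0.1,0.1,1, -0.6,-0.4,0.2,0.2,1, -0.95,-0.6,0.3,0.3,1, -0.98,-0.75,0.38,0.398,1, -0.98,-0.9,0.4,0.398,1, -0.98,-0.9,0.4,0.398,1, -0.98,-0.9,0.4,0.398,1, -0.98,-0.9,0.4,0.398,1, -0.98,-0.9,0.4,0.398,1, -0.98,-0.9,0.4,0.398,1]' 60; python3 -c "
from h import *
rel([(.468,.327,.13),(.468,.327,.074)],1.46)"
```

```text
time_s: 2.3
tool_pos: [0.3853, 0.3674, 0.1705]
tool_rot: [3.141, -0.0, 1.459]
contact_force: [0.2, 0.9, 0.0]
finger_gap: 1.001
grip_force: 0.0
t 2.3 pos [0.3853 0.3674 0.1705] yaw 1.459 tray [-112.2  376.9] gap 1.001
(array([0.468, 0.327, 0.13 ]),) [-0.155  0.433  0.202] -0.0
(array([0.468, 0.327, 0.074]),) [-0.155  0.433  0.482] -0.0
```

```bash
python3 -m creep '[-0.155,0.25,0,0,1, -0.155,0.433,0.02,0,1, -0.155,0.433,0.05,0,1, -0.155,0.433,0.2,0,1, -0.155,0.433,0.35,0,1, -0.155,0.433,0.42,0,1, -0.155,0.433,0.46,0,1, -0.155,0.433,0.482,0,1, -0.155,0.433,0.482,0,0, -0.155,0.433,0.482,0,-0.3, -0.155,0.433,0.482,0,-1, -0.155,0.433,0.482,0,-1, -0.155,0.433,0.482,0,-1, -0.155,0.433,0.482,0,-1, -0.155,0.433,0.482,0,-1, -0.155,0.433,0.482,0,-1]' 60
python3 - <<'E'
from h import *
rel([])
a=[]
for n,(x,y) in(('top',(120,220)),('scene',(330,120))):
    c=cams.camera(n);a.append(cv2.resize(c['pixels'][y:y+75,x:x+75],None,fx=5,fy=5))
cv2.imwrite('pics/g.png',np.hstack(a))
E
```

```text
time_s: 3.9
tool_pos: [0.4682, 0.3273, 0.0745]
tool_rot: [3.141, -0.001, 1.459]
contact_force: [-0.2, -0.1, 3.8]
finger_gap: 0.208
grip_force: 62.6
t 3.9 pos [0.4682 0.3273 0.0745] yaw 1.459 tray [-36.6 324.4] gap 0.208
```

View pics/g.png

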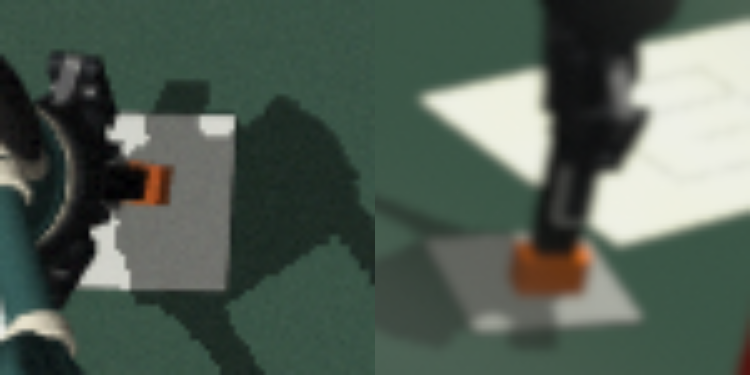

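```bash
python3 -c "
from h import *
rel([(.468,.327,.15),(*w(60,-5),.15)],1.727)"
```

```text
t 4.0 pos [0.4682 0.3273 0.0745] yaw 1.459 tray [-36.6 324.4] gap 0.199
(array([0.468, 0.327, 0.15 ]),) [-0.001 -0.001 -0.378] -0.085
(array([0.6147978, 0.0169288, 0.15     ]),) [-1.461  0.901 -0.378] -0.085
```

```bash
python3 -m creep '[0,0,-0.1,0,-1, 0,0,-0.25,0,-1, 0,0,-0.378,0,-1, -0.2,0.12,-0.378,-0.03,-1, -0.4,0.25,-0.378,-0.06,-1, -0.6,0.37,-0.378,-0.085,-1, -0.8,0.5,-0.378,-0.085,-1, -0.98,0.6,-0.378,-0.085,-1, -0.98,0.6,-0.378,-0.085,-1, -0.98,0.6,-0.378,-0.085,-1]' 60; python3 -c "
from h import *
rel([(*w(60,-5),.098),(*w(0,-5),.098),(*w(-18,-5),.098),(*w(-45,25),.14)],1.727)"
```

```text
time_s: 5.0
tool_pos: [0.5648, 0.118, 0.1484]
tool_rot: [-3.14, -0.0, 1.724]
contact_force: [0.0, -0.3, -1.1]
finger_gap: 0.202
grip_force: 61.9
t 5.0 pos [0.5648 0.118  0.1484] yaw 1.724 tray [ 26.3 102.6] gap 0.202
(array([0.6147978, 0.0169288, 0.098    ]),) [-0.537  0.171  0.252] -0.001
(array([0.55552733, 0.00760079, 0.098     ]),) [-0.538 -0.129  0.252] -0.001
(array([0.53774619, 0.00480239, 0.098     ]),) [-0.539 -0.219  0.252] -0.001
(array([0.50641048, 0.03024002, 0.14      ]),) [-0.389 -0.355  0.043] -0.001
```

```bash
python3 -m creep '[-0.27,0.09,0,0,-1, -0.5,0.16,0,0,-1, -0.537,0.171,0.05,0,-1, -0.537,0.171,0.18,0,-1, -0.537,0.171,0.252,0,-1, -0.537,0.12,0.252,0,-1, -0.537,0.08,0.252,0,-1, -0.537,0.04,0.252,0,-1, -0.537,0,0.252,0,-1, -0.537,-0.04,0.252,0,-1, -0.537,-0.08,0.252,0,-1, -0.537,-0.12,0.252,0,-1, -0.537,-0.15,0.252,0,-1, -0.537,-0.18,0.252,0,-1, -0.537,-0.21,0.252,0,-1, -0.537,-0.23,0.252,0,-1, -0.537,-0.23,0.252,0,-1, -0.537,-0.15,0,0,-1, -0.2,0.25,-0.1,0,-1]' 60
cat > look.py <<'E'
from h import *
import sys
# move arm may occlude; detect dark bores/brass in top & scene
def nuts(n):
    c=cams.camera(n);a=c['pixels'].astype(int);b,g,r=a[...,0],a[...,1],a[...,2]
    m=((r-b>45)&(g-b>25)&(r-g<70)).astype(np.uint8)
    cor=[proj(c,(*w(x,y),.01)) for x,y in((-118,-138),(118,-138),(118,138),(-118,138))]
    M=np.zeros(m.shape,np.uint8);cv2.fillConvexPoly(M,np.array(cor).round().astype(int),1);m*=M
    return c,m
for n in sys.argv[2:]:
    c,m=nuts(n)
    mm=cv2.morphologyEx(m,cv2.MORPH_CLOSE,np.ones((5,5)))
    k,_,st,ce=cv2.connectedComponentsWithStats(mm)
    print(n,[(tr(at_z(c,ce[i],.021)).round(0).tolist(),int(st[i,4])) for i in range(1,k) if st[i,4]>8])
    x0,y0=(190,155) if n=='top' else (190,160)
    S=4;q=cv2.resize(c['pixels'][y0:y0+132,x0:x0+142],None,fx=S,fy=S,interpolation=2)
    if n==sys.argv[2]: cv2.imwrite(f'pics/{sys.argv[1]}.png',q)
E
python3 look.py a1 top scene
```

```text
time_s: 6.9
tool_pos: [0.5836, 0.0421, 0.1601]
tool_rot: [3.141, 0.002, 1.723]
contact_force: [2.4, -0.6, 0.2]
finger_gap: 0.202
grip_force: 62.0
top [([-6.0, 3.0], 38)]
scene [([-78.0, 79.0], 114), ([-69.0, -7.0], 81), ([22.0, -7.0], 373)]
```

View pics/a1.png

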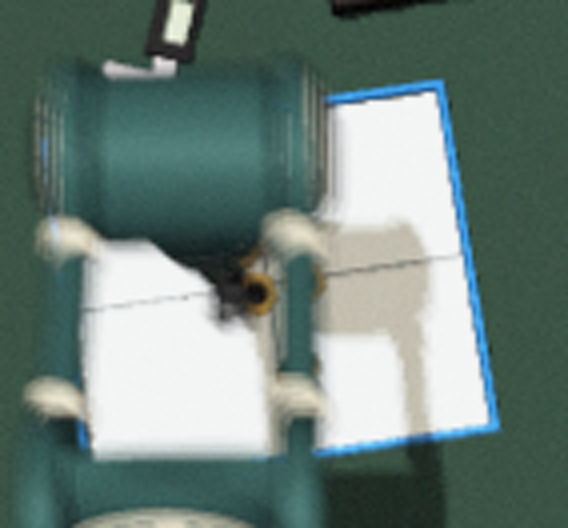

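```bash
python3 -m creep '[0.3,0,0,0,-1, 0.6,0,0,0,-1, 0.9,0,0,0,-1, 1,0,0,0,-1, 1,0,0,0,-1]' 60
sed -i 's/^    if n==sys.argv\[2\].*/    cv2.imwrite(f"pics\/{sys.argv[1]}{n}.png",q)/' look.py
python3 look.py a2 top scene; python3 -c "
import cv2,numpy as np
cv2.imwrite('pics/a2.png',cv2.resize(np.hstack([cv2.imread('pics/a2top.png'),cv2.imread('pics/a2scene.png')]),None,fx=.7,fy=.7))"
```

```text
time_s: 7.5
tool_pos: [0.5501, 0.2475, 0.1559]
tool_rot: [-3.139, -0.002, 1.732]
contact_force: [0.0, -0.5, -1.6]
finger_gap: 0.202
grip_force: 61.9
top [([14.0, -6.0], 416), ([-60.0, -8.0], 67)]
scene [([6.0, -6.0], 483)]
```

View pics/a2.png

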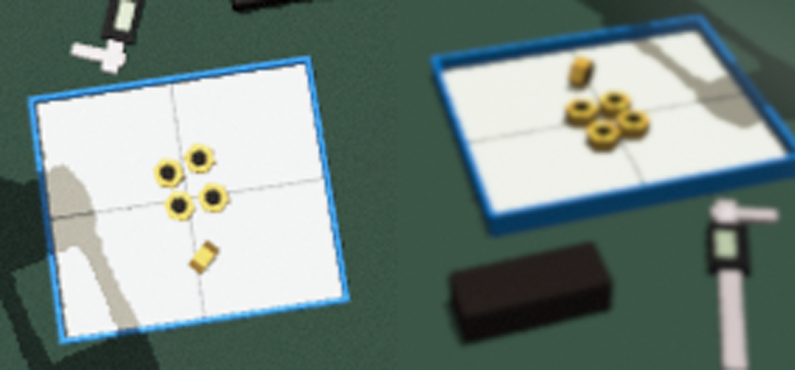

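Run:
```python
from h import *
import sys; sys.argv=['x','zz']
exec(open('look.py').read())
c,m=nuts('top')
k,lab,st,ce=cv2.connectedComponentsWithStats(m)
i=[i for i in range(1,k) if tr(at_z(c,ce[i],.021))[0]<-40][0]
ys,xs=np.nonzero(lab==i);P=np.array([at_z(c,(x,y),.025)[:2] for x,y in zip(xs,ys)])*1000
ctr=P.mean(0);ev,V=np.linalg.eigh(np.cov((P-ctr).T));print(len(xs),'centre',ctr.round(1),tr(ctr/1000).round(1),'std',np.sqrt(ev).round(1),'bore axis world angle',np.arctan2(V[1,0],V[0,0]),V[:,0])
# min-area rect too
r=cv2.minAreaRect(P.astype(np.float32));print(r)
# lower nuts: dark bores
a=c['pixels'].max(2);d=((a<70)).astype(np.uint8);k,lab,st,ce=cv2.connectedComponentsWithStats(d)
print([tr(at_z(c,ce[i],.023)).round(0).tolist() for i in range(1,k) if 5<st[i,4]<40 and np.abs(tr(at_z(c,ce[i],.02))).max()<120])
rel([])
```

```text
65 centre [496.   -5.1] [-60.8  -8.3] std [4.8 8.8] bore axis world angle -2.1802994672618743 [-0.57246014 -0.81993255]
((495.91693115234375, -5.343942642211914), (16.140186309814453, 30.0345458984375), 53.55234146118164)
[[38.0, -18.0], [28.0, 15.0], [-4.0, -26.0], [-7.0, 8.0]]
t 7.65 pos [0.5514 0.242  0.1559] yaw 1.728 tray [ 32.4 227.2] gap 0.207
```

```bash
python3 -c "
from h import *
rel([(*w(-31,22),.155)],2.52)"
```

```text
t 7.65 pos [0.5514 0.242  0.1559] yaw 1.728 tray [ 32.4 227.2] gap 0.207
(array([0.52070666, 0.02945303, 0.155     ]),) [-1.026 -0.318  0.007] -0.252
```

```bash
python3 -m creep '[-0.25,-0.08,0,-0.05,-1, -0.5,-0.16,0,-0.1,-1, -0.75,-0.24,0,-0.15,-1, -0.9,-0.3,0,-0.2,-1, -1,-0.318,0,-0.252,-1, -1,-0.318,0,-0.252,-1, -1,-0.318,0.15,-0.252,-1, -1,-0.318,0.28,-0.252,-1, -1,-0.318,0.28,-0.252,-1]' 60; python3 -c "
from h import *
rel([(*w(-31,22),.0995)],2.52)"
```

```text
time_s: 8.55
tool_pos: [0.5165, 0.0329, 0.0972]
tool_rot: [-3.136, -0.007, 2.515]
contact_force: [-1.2, -0.1, -1.9]
finger_gap: 0.207
grip_force: 61.7
t 8.55 pos [0.5165 0.0329 0.0972] yaw 2.515 tray [-34.7  26.1] gap 0.207
(array([0.52070666, 0.02945303, 0.0995    ]),) [-0.027 -0.002 -0.012] -0.002
```

```bash
python3 -m creep '[-0.027,0,-0.012,0,-1, -0.027,0,-0.012,0,-1, -0.027,-0.06,-0.012,0,-1, -0.027,-0.28,-0.012,0,-1, -0.027,-0.34,-0.012,0,-1, -0.027,-0.34,-0.012,0,-1, -0.027,-0.34,-0.3,0,-1, -0.2,0.1,-0.3,0,-1, -0.45,0.4,-0.3,0,-1, -0.7,0.7,-0.3,0,-1, -0.9,0.9,-0.3,0,-1,-0.9,0.95,-0.3,0,-1]' 60
cat > nutpos.py <<'E'
from h import *
import sys; nm=sys.argv[1];sys.argv=['x','zz']
exec(open('look.py').read())
c,m=nuts('top')
k,lab,st,ce=cv2.connectedComponentsWithStats(m)
print('brass',[(tr(at_z(c,ce[i],.021)).round(0).tolist(),int(st[i,4])) for i in range(1,k) if st[i,4]>5])
a=c['pixels'].max(2);d=((a<70)).astype(np.uint8);k,lab,st,ce=cv2.connectedComponentsWithStats(d)
print('bores',[tr(at_z(c,ce[i],.023)).round(0).tolist() for i in range(1,k) if 5<st[i,4]<40 and np.abs(tr(at_z(c,ce[i],.02))).max()<125])
cv2.imwrite(f'pics/{nm}.png',cv2.resize(c['pixels'][155:287,190:332],None,fx=4,fy=4,interpolation=2))
rel([])
E
python3 nutpos.py b1
```

```text
time_s: 9.75
tool_pos: [0.7199, 0.0662, 0.1613]
tool_rot: [3.141, 0.001, 2.519]
contact_force: [1.0, -0.1, -0.4]
finger_gap: 0.199
grip_force: 61.9
brass [([38.0, -22.0], 56), ([-3.0, -27.0], 74), ([-10.0, 1.0], 30), ([-60.0, -8.0], 60)]
bores [[121.0, -17.0], [72.0, 19.0], [38.0, -16.0], [-4.0, -26.0]]
t 9.8 pos [0.7274 0.0688 0.1594] yaw 2.519 tray [179.3  28.8] gap 0.205
```

View pics/b1.png

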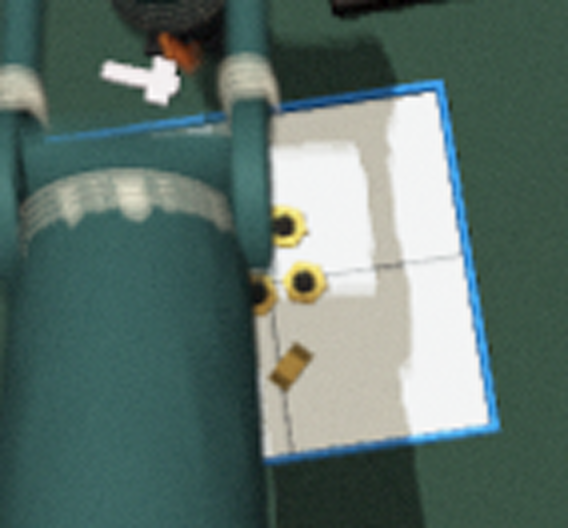

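```bash
python3 -c "
from h import *
rel([(*w(-39,31),.155),(*w(-39,31),.0985)],2.52)"
```

```text
t 9.8 pos [0.7274 0.0688 0.1594] yaw 2.519 tray [179.3  28.8] gap 0.205
(array([0.51140473, 0.03709987, 0.155     ]),) [ 0.785 -0.759  0.013] -0.0
(array([0.51140473, 0.03709987, 0.0985    ]),) [ 0.787 -0.761  0.295] -0.0
```

```bash
python3 -m creep '[0.2,-0.2,0,0,-1, 0.4,-0.4,0,0,-1, 0.6,-0.6,0,0,-1, 0.78,-0.77,0,0,-1, 0.78,-0.77,0.1,0,-1, 0.78,-0.77,0.22,0,-1, 0.78,-0.77,0.22,0,-1, 0.78,-0.77,0.22,0,-1, 0.78,-0.77,0.22,0,-1]' 60; python3 -c "
from h import *
rel([(*w(-39,31),.0985)],2.52)"
```

```text
time_s: 10.7
tool_pos: [0.5028, 0.0311, 0.1183]
tool_rot: [3.14, 0.002, 2.518]
contact_force: [0.9, -0.2, -0.9]
finger_gap: 0.203
grip_force: 61.7
t 10.7 pos [0.5028 0.0311 0.1183] yaw 2.518 tray [-48.4  26.4] gap 0.203
(array([0.51140473, 0.03709987, 0.0985    ]),) [-0.017  0.049  0.099] -0.001
```

```bash
python3 -m creep '[-0.017,0.049,0.05,0,-1, -0.017,0.049,0.098,0,-1, -0.017,0.049,0.098,0,-1, -0.017,0.049,0.098,0,-1]' 60; python3 -c "
from h import *
rel([(*w(-39,31),.0985)],2.52)"
```

```text
time_s: 11.1
tool_pos: [0.509, 0.0368, 0.0963]
tool_rot: [-3.14, -0.002, 2.518]
contact_force: [-0.3, 0.5, -1.5]
finger_gap: 0.2
grip_force: 61.8
t 11.1 pos [0.509  0.0368 0.0963] yaw 2.518 tray [-41.4  31.1] gap 0.2
(array([0.51140473, 0.03709987, 0.0985    ]),) [-0.009  0.008 -0.011] -0.0
```

```bash
python3 -m creep '[0,0,-0.01,0,-1, 0,-0.06,-0.01,0,-1, 0,-0.24,-0.01,0,-1, 0,-0.36,-0.01,0,-1, 0,-0.36,-0.01,0,-1, 0,-0.36,-0.01,0,-1]' 60;  python3 -c "
from h import *
rel([(*w(-10,200),.155)])"; python3 look.py b2 scene
```

```text
time_s: 11.7
tool_pos: [0.4673, -0.0223, 0.0996]
tool_rot: [3.141, 0.001, 2.516]
contact_force: [0.3, 0.3, -1.5]
finger_gap: 0.206
grip_force: 61.9
t 11.7 pos [ 0.4673 -0.0223  0.0996] yaw 2.516 tray [-91.8 -20.9] gap 0.206
(array([0.51377823, 0.20855355, 0.155     ]),) [ 0.487  1.072 -0.277] None
scene [([-78.0, -27.0], 86), ([17.0, -5.0], 409)]
```

View pics/b2scene.png

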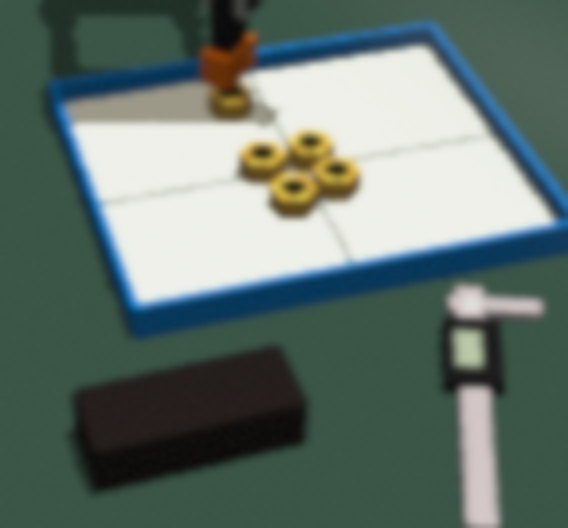

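```bash
python3 -c "
from h import *
rel([(*w(-75,40),.155)],1.727)"; python3 -m creep '[0,0,-0.25,0,-1, 0.1,0.1,-0.28,0.05,-1, 0.2,0.24,-0.28,0.1,-1, 0.2,0.24,-0.28,0.15,-1, 0.2,0.24,-0.28,0.2,-1, 0.2,0.24,-0.28,0.251,-1, 0.2,0.24,-0.28,0.251,-1, 0.2,0.24,-0.28,0.251,-1]' 60;  python3 look.py b3 scene;python3 -c "
from h import *
rel([(*w(-75,25),.155)],1.727)"
```

```text
t 11.75 pos [ 0.4679 -0.022   0.0997] yaw 2.517 tray [-91.2 -20.6] gap 0.202
(array([0.47444324, 0.04039363, 0.155     ]),) [ 0.155  0.272 -0.276] 0.252
time_s: 12.55
tool_pos: [0.4636, 0.0414, 0.1555]
tool_rot: [3.141, -0.0, 1.731]
contact_force: [0.8, -0.3, -0.4]
finger_gap: 0.203
grip_force: 61.9
scene [([-74.0, -26.0], 74), ([17.0, -5.0], 412)]
t 12.6 pos [0.4635 0.0412 0.1554] yaw 1.732 tray [-85.7  42.5] gap 0.201
(array([0.47677525, 0.02557602, 0.155     ]),) [-0.088  0.053  0.002] 0.002
```

```bash
python3 -m creep '[-0.02,0.045,0.15,0,-1, -0.02,0.045,0.3,0,-1, -0.02,0.045,0.375,0,-1, -0.02,0.045,0.375,0,-1, -0.08,0.045,0.375,0,-1, -0.14,0.045,0.375,0,-1, -0.19,0.045,0.375,0,-1, -0.23,0.045,0.375,0,-1, -0.27,0.045,0.375,0,-1, -0.29,0.045,0.375,0,-1, -0.31,0.045,0.375,0,-1, -0.31,0.045,0.375,0,-1, -0.25,0.045,0.25,0,-1, -0.25,0.045,0.1,0,-1, -0.4,0.25,0.1,0,-1, -0.5,0.45,0.1,0,-1, -0.52,0.61,0.1,0,-1, -0.52,0.61,0.1,0,-1, -0.52,0.61,0.1,0,-1]' 60;  python3 look.py b3 scene;python3 -c "
from h import *
rel([(*w(35,-62),.0805)],1.727)"
```

```text
time_s: 14.5
tool_pos: [0.5998, -0.0425, 0.1344]
tool_rot: [-3.14, -0.0, 1.73]
contact_force: [-1.1, -0.3, -0.8]
finger_gap: 0.204
grip_force: 61.9
scene [([-5.0, -19.0], 609)]
t 14.55 pos [ 0.5988 -0.0424  0.1343] yaw 1.73 tray [ 35.  -61.1] gap 0.2
(array([ 0.59896338, -0.04326481,  0.0805    ]),) [-0.004  0.001  0.269] 0.001
```

```bash
python3 -m creep '[0,0,0.14,0,-1, 0,0,0.267,0,-1, 0,0,0.267,0,-1, 0.05,0,0.267,0,-1, 0.1,0,0.267,0,-1, 0.14,0,0.267,0,-1, 0.18,0,0.267,0,-1, 0.21,0,0.267,0,-1, 0.24,0,0.267,0,-1, 0.25,0,0.267,0,-1, 0.25,0,0.267,0,-1, 0.23,0,0.15,0,-1, 0.23,0,-0.05,0,-1, 0.45,0,-0.05,0,-1, 0.7,0,-0.05,0,-1, 0.95,0,-0.05,0,-1, 1,0,-0.05,0,-1, 1,0,-0.05,0,-1]' 60; python3 nutpos.py c1; python3 look.py c2 scene
```

```text
time_s: 16.35
tool_pos: [0.5677, 0.1563, 0.1449]
tool_rot: [-3.141, -0.0, 1.733]
contact_force: [-0.2, -0.5, -1.0]
finger_gap: 0.201
grip_force: 61.7
brass [([33.0, 31.0], 140), ([-4.0, -27.0], 72), ([-7.0, 7.0], 70), ([-83.0, -59.0], 73)]
bores [[43.0, 21.0], [24.0, 43.0], [-4.0, -26.0], [-6.0, 9.0], [-82.0, -58.0]]
t 16.4 pos [0.568  0.1549 0.1448] yaw 1.731 tray [ 35.3 138.5] gap 0.201
scene [([-80.0, -57.0], 81), ([18.0, 9.0], 376)]
```

```bash
python3 -m creep '[-0.2,0.06,0,0,-1, -0.395,0.11,0,0,-1, -0.395,0.11,0.05,0,-1, -0.395,0.11,0.2,0,-1, -0.395,0.11,0.32,0,-1, -0.395,0.11,0.32,0,-1, -0.395,0.06,0.32,0,-1, -0.395,0.01,0.32,0,-1, -0.395,-0.04,0.32,0,-1, -0.395,-0.09,0.32,0,-1, -0.4,-0.13,0.32,0,-1, -0.41,-0.17,0.32,0,-1, -0.42,-0.21,0.32,0,-1, -0.43,-0.25,0.32,0,-1, -0.43,-0.28,0.32,0,-1, -0.43,-0.29,0.32,0,-1, -0.43,-0.29,0.32,0,-1, -0.43,-0.24,0.25,0,-1,-0.43,-0.22,0.08,0,-1,-0.43,-0.2,0.08,0,-1]' 60; python3 look.py d1 scene; python3 -c "
from h import *
rel([(*w(44,-24),.13),(*w(44,-24),.0805),(*w(44,21),.0805)],1.727)"
```

```text
time_s: 18.45
tool_pos: [0.5464, 0.0638, 0.1336]
tool_rot: [3.133, 0.001, 1.73]
contact_force: [0.5, -0.6, -0.6]
finger_gap: 0.203
grip_force: 61.6
scene [([-14.0, 25.0], 469), ([-76.0, -58.0], 66)]
t 18.5 pos [0.5458 0.0638 0.1319] yaw 1.73 tray [-0.8 52.1] gap 0.202
(array([ 0.60194621, -0.00432765,  0.13      ]),) [-0.381  0.223  0.011] 0.001
(array([ 0.60194621, -0.00432765,  0.0805    ]),) [-0.381  0.221  0.259] 0.001
(array([0.59495021, 0.0401252 , 0.0805    ]),) [-0.156  0.222  0.258] 0.001
```

```bash
python3 -m creep '[-0.2,0.15,0,0,-1, -0.38,0.222,0,0,-1, -0.38,0.222,0.05,0,-1, -0.38,0.222,0.2,0,-1, -0.38,0.222,0.257,0,-1, -0.33,0.222,0.257,0,-1, -0.28,0.222,0.257,0,-1, -0.24,0.222,0.257,0,-1, -0.2,0.222,0.257,0,-1, -0.17,0.222,0.257,0,-1, -0.155,0.222,0.257,0,-1, -0.155,0.222,0.257,0,-1, -0.19,0.222,0.15,0,-1, -0.2,0.222,0,0,-1, -0.3,0.05,0,0,-1, -0.4,-0.1,0,0,-1, -0.425,-0.19,0,0,-1, -0.425,-0.19,0,0,-1]' 60; python3 look.py d1 scene; python3 -c "
from h import *
rel([(*w(-39,-33),.13),(*w(-39,-33),.0805),(*w(18,-33),.0805)],1.727)"
```

```text
time_s: 20.3
tool_pos: [0.516, -0.0277, 0.1289]
tool_rot: [-3.14, -0.0, 1.727]
contact_force: [0.3, -0.7, -1.6]
finger_gap: 0.203
grip_force: 61.7
scene [([-76.0, -58.0], 70), ([-14.0, 6.0], 290), ([46.0, 54.0], 95)]
t 20.35 pos [ 0.5177 -0.0271  0.1293] yaw 1.728 tray [-42.7 -33.4] gap 0.208
(array([ 0.5213546 , -0.02612196,  0.13      ]),) [ 0.002  0.019 -0.003] 0.0
(array([ 0.5213546 , -0.02612196,  0.0805    ]),) [0.002 0.019 0.244] 0.0
(array([ 0.57766155, -0.01726035,  0.0805    ]),) [0.002 0.304 0.244] 0.0
```

```bash
python3 -m creep '[0,0.01,0.1,0,-1, 0,0.01,0.243,0,-1, 0,0.01,0.243,0,-1, 0,0.06,0.243,0,-1, 0,0.11,0.243,0,-1, 0,0.15,0.243,0,-1, 0,0.19,0.243,0,-1, 0,0.23,0.243,0,-1, 0,0.26,0.243,0,-1, 0,0.29,0.243,0,-1, 0,0.305,0.243,0,-1, 0,0.305,0.243,0,-1, 0,0.27,0.15,0,-1, 0,0.25,0,0,-1, 0.2,0.1,0,0,-1, 0.45,0.1,0,0,-1, 0.7,0.1,0,0,-1, 0.95,0.1,0,0,-1, 0.99,0.1,0,0,-1, 0.99,0.1,0,0,-1]' 60; python3 look.py d1 scene; python3 nutpos.py d2
```

```text
time_s: 22.35
tool_pos: [0.5062, 0.1736, 0.1292]
tool_rot: [3.141, 0.0, 1.733]
contact_force: [-0.1, 0.5, -1.7]
finger_gap: 0.201
grip_force: 61.8
scene [([-80.0, -57.0], 80), ([4.0, 6.0], 293), ([46.0, 54.0], 95)]
brass [([42.0, -23.0], 71), ([43.0, 53.0], 67), ([-6.0, 8.0], 72), ([-49.0, 43.0], 71), ([-83.0, -59.0], 72)]
bores [[42.0, -22.0], [43.0, 53.0], [-7.0, 8.0], [-49.0, 44.0], [-82.0, -58.0]]
t 22.45 pos [0.5067 0.1715 0.129 ] yaw 1.73 tray [-22.7 164.5] gap 0.198
```

```bash
python3 -m creep '[-0.15,0.1,0,0.05,-1, -0.3,0.2,0,0.1,-1, -0.45,0.3,0,0.15,-1, -0.6,0.338,0,0.2,-1, -0.747,0.338,0,0.25,-1, -0.747,0.338,0,0.3,-1, -0.747,0.338,0,0.35,-1, -0.747,0.338,0,0.4,-1, -0.747,0.338,0,0.45,-1, -0.747,0.338,0,0.5,-1, -0.747,0.338,0,0.5,-1, -0.747,0.338,0,0.5,-1, -0.747,0.338,0,0.5,-1]' 60; python3 -c "
from h import *
rel([(*w(45,15),.0805),(*w(45,-31),.0805),(*w(-50,8),.13),(*w(-50,35),.0805)],.156)"
```

```text
time_s: 23.75
tool_pos: [0.597, 0.0337, 0.129]
tool_rot: [3.141, 0.0, 0.159]
contact_force: [0.5, 0.3, -0.3]
finger_gap: 0.204
grip_force: 61.8
t 23.75 pos [0.597  0.0337 0.129 ] yaw 0.159 tray [45.1 14.4] gap 0.204
(array([0.59687085, 0.03435362, 0.0805    ]),) [-0.    -0.003  0.242] 0.001
(array([ 0.60402232, -0.01108707,  0.0805    ]),) [-0.001  0.227  0.242] 0.001
(array([0.50411421, 0.01266939, 0.13      ]),) [-0.475  0.031 -0.005] 0.001
(array([0.49991661, 0.0393411 , 0.0805    ]),) [-0.475 -0.104  0.243] 0.001
```

```bash
python3 -m creep '[0,0,0.12,0,-1, 0,0,0.242,0,-1, 0,0,0.242,0,-1, 0,0.05,0.242,0,-1, 0,0.1,0.242,0,-1, 0,0.14,0.242,0,-1, 0,0.18,0.242,0,-1, 0,0.21,0.242,0,-1, 0,0.227,0.242,0,-1, 0,0.227,0.242,0,-1, 0,0.2,0.15,0,-1, 0,0.18,0,0,-1, -0.2,0.1,0,0,-1, -0.4,0.03,0,0,-1, -0.475,0.03,0,0,-1, -0.475,0.03,0,0,-1]' 60; python3 -c "
from h import *
rel([(*w(-50,8),.0805),(*w(-50,35),.0805)],.156)"
```

```text
time_s: 25.35
tool_pos: [0.5017, 0.0146, 0.1286]
tool_rot: [-3.141, 0.002, 0.16]
contact_force: [0.6, -0.7, -1.7]
finger_gap: 0.202
grip_force: 61.8
t 25.35 pos [0.5017 0.0146 0.1286] yaw 0.16 tray [-52.1  10.3] gap 0.202
(array([0.50411421, 0.01266939, 0.0805    ]),) [0.011 0.012 0.24 ] 0.001
(array([0.49991661, 0.0393411 , 0.0805    ]),) [ 0.011 -0.123  0.24 ] 0.001
```

```bash
python3 -m creep '[0.01,0.012,0.12,0,-1, 0.01,0.012,0.24,0,-1, 0.01,0.012,0.24,0,-1, 0.01,-0.03,0.24,0,-1, 0.01,-0.06,0.24,0,-1, 0.01,-0.09,0.24,0,-1, 0.01,-0.11,0.24,0,-1, 0.01,-0.123,0.24,0,-1, 0.01,-0.123,0.24,0,-1, 0.01,-0.1,0.15,0,-1, 0.01,-0.08,0,0,-1, 0.01,-0.3,-0.1,-0.05,-1, 0.01,-0.55,-0.1,-0.1,-1, 0.01,-0.75,-0.1,-0.15,-1, 0.01,-0.98,-0.1,-0.2,-1, 0.01,-0.98,-0.1,-0.25,-1, 0.01,-0.98,-0.1,-0.3,-1, 0.01,-0.98,-0.1,-0.35,-1, 0.01,-0.98,-0.1,-0.4,-1, 0.01,-0.98,-0.1,-0.414,-1]' 60; python3 nutpos.py e1; python3 -c "
from h import *
rel([(.4655,.3245,.12),(.4655,.3245,.0745)],1.459)"
```

```text
time_s: 27.35
tool_pos: [0.4751, 0.2083, 0.1491]
tool_rot: [-3.141, 0.0, 1.465]
contact_force: [0.4, -0.7, -0.6]
finger_gap: 0.201
grip_force: 61.8
brass [([41.0, -59.0], 76), ([43.0, 53.0], 67), ([-6.0, 8.0], 72), ([-51.0, 61.0], 73), ([-83.0, -58.0], 72)]
bores [[41.0, -58.0], [43.0, 53.0], [-7.0, 8.0], [-51.0, 62.0], [-82.0, -58.0]]
t 27.4 pos [0.4751 0.2083 0.1491] yaw 1.467 tray [-48.2 205.7] gap 0.203
t 27.4 pos [0.4751 0.2083 0.1491] yaw 1.467 tray [-48.2 205.7] gap 0.203
(array([0.4655, 0.3245, 0.12  ]),) [ 0.573 -0.108  0.146] 0.003
(array([0.4655, 0.3245, 0.0745]),) [ 0.573 -0.108  0.373] 0.003
```

View pics/e1.png

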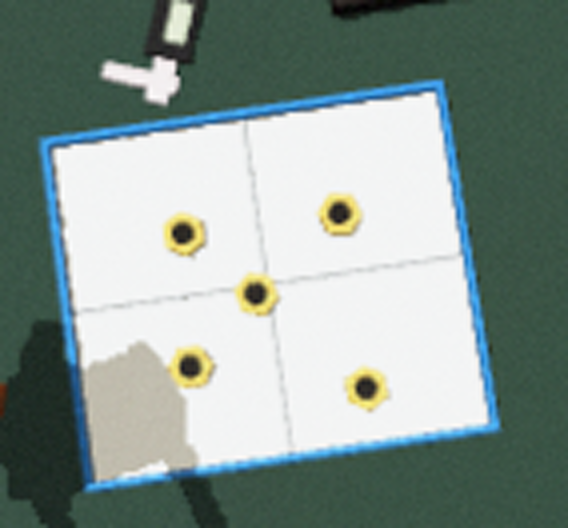

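```bash
python3 -m creep '[0.2,-0.05,0,0,-1, 0.4,-0.1,0,0,-1, 0.573,-0.108,0,0,-1, 0.573,-0.108,0.1,0,-1, 0.573,-0.108,0.22,0,-1, 0.573,-0.108,0.28,0,-1, 0.573,-0.108,0.32,0,-1, 0.573,-0.108,0.34,0,-1, 0.573,-0.108,0.34,0,-1, 0.573,-0.108,0.34,0,-1]' 60; python3 -c "
from h import *
rel([(.4655,.3245,.0748)],1.459)"
```

```text
time_s: 28.4
tool_pos: [0.4673, 0.3247, 0.082]
tool_rot: [3.14, -0.001, 1.459]
contact_force: [0.2, -0.3, -1.1]
finger_gap: 0.198
grip_force: 61.8
t 28.4 pos [0.4673 0.3247 0.082 ] yaw 1.459 tray [-37.9 322. ] gap 0.198
(array([0.4655, 0.3245, 0.0748]),) [-0.002 -0.009  0.036] -0.0
```

```bash
python3 -m creep '[0,0,0.01,0,-1, 0,0,0.02,0,-1, 0,0,0.03,0,-1, 0,0,0.036,0,-1, 0,0,0.036,0,-1, 0,0,0.036,0,-1]' 60
```

```text
time_s: 29.0
tool_pos: [0.4665, 0.3246, 0.0739]
tool_rot: [-3.141, 0.0, 1.459]
contact_force: [-1.0, 0.0, -1.4]
finger_gap: 0.207
grip_force: 61.8
```

```bash
python3 -m creep '[0,0,0.003,0,-1, 0,0,0.006,0,-1, 0,0,0.006,0,-1]' 60
```

```text
time_s: 29.3
tool_pos: [0.4667, 0.3246, 0.0731]
tool_rot: [3.141, -0.0, 1.459]
contact_force: [-0.8, 0.5, 1.0]
finger_gap: 0.202
grip_force: 62.3
```

Contact beginning; release and rise gently.

```bash
python3 -m creep '[0,0,0.002,0,-1, 0,0,0.002,0,-0.5, 0,0,0.002,0,-0.4, 0,0,0.002,0,-0.2, 0,0,0.002,0,0.3, 0,0,0.002,0,1, 0,0,0.002,0,1, 0,0,0.002,0,1, 0,0,0.002,0,1, 0,0,-0.05,0,1, 0,0,-0.15,0,1, 0,0,-0.35,0,1, 0,0,-0.55,0,1, 0,0,-0.7,0,1, 0.2,-0.2,-0.7,0,1, 0.4,-0.4,-0.7,0,1, 0.6,-0.5,-0.7,0,1, 0.6,-0.5,-0.7,0,1]' 60; python3 look.py f1 scene
python3 - <<'E'
from h import *
a=[]
for n,(x,y) in(('top',(120,220)),('scene',(330,120))):
    c=cams.camera(n);a.append(cv2.resize(c['pixels'][y:y+75,x:x+75],None,fx=5,fy=5))
    if n=='top':cv2.imwrite('pics/full.png',c['pixels'])
    for t in('spray_can','caliper','tweezers','jar','case','wash_bottle','spreader'):
        for d in models.look_for(t,n)[:1]: print(n,t,np.round(d['extent'][:2],1))
cv2.imwrite('pics/f.png',np.hstack(a))
E
```

```text
time_s: 31.1
tool_pos: [0.3782, 0.4591, 0.2142]
tool_rot: [3.142, -0.003, 1.463]
contact_force: [-0.3, -0.1, 0.4]
finger_gap: 1.0
grip_force: 0.0
scene [([-80.0, -57.0], 81), ([-46.0, 61.0], 75), ([-3.0, 9.0], 90), ([46.0, 54.0], 95), ([44.0, -58.0], 98)]
top spray_can [119.5 185.4]
top caliper [232.7 152.3]
top tweezers [155.  174.1]
top jar [367.2 186.2]
top case [293.8 145.4]
top wash_bottle [411.4 189.8]
top spreader [143.6 258.4]
scene spray_can [422.  179.8]
scene caliper [314.4 260.4]
scene tweezers [281.7 188.2]
scene jar [139.4 235.9]
scene case [238.2 263.4]
scene wash_bottle [ 87.3 211.5]
scene spreader [366.4 162.8]
```

View pics/f.png

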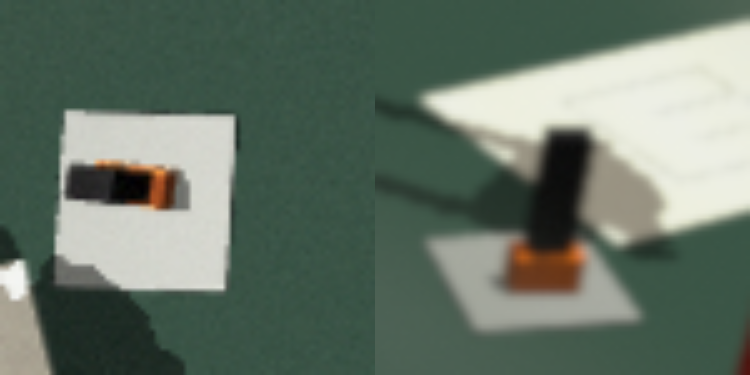

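The spreader stands upright on the pad (top crop around 130,185; scene crop around 548,270), and the gripper is clear of it.

```bash
python3 -c "
from plant import env
print(env.hand_in())"
```

```text
the job is handed in; nothing more can be done
None
```

The five nuts lie flat on the liner, at least one in each quarter and no two closer than about 35 mm edge to edge, which is a little wider than a nut. The spreader is upright and released on its grey pad, bystanders showed no sign of having moved, and the job was handed in at about 31 s (no verdict was returned).

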